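# Nip a copper tube in the ratchet vice

## Task

Pick up the shorter copper tube, lay it centrally across the two rails of the ratchet tube vice, between the jaw and the fence, and let go of it. Then wind the bar knob clockwise, feeling for the moment the jaw starts to squeeze the tube against the fence; from there the pawl must click twice (the click that follows first touch and one more) and no more, so that the tube stays held firmly but is not crushed. Let go of the knob with the pawl caught, and leave the long tube, the marker and the tape measure where they lie.

Things in the scene. Friction and masses are not known exactly. Their poses are not given: they have to be found in the camera images.
- vice: Ratchet tube vice, fixed: grey base plate 250 x 150 x 14 mm, origin at the centre of its underside, z up. At its -x end the ratchet wheel and knob (axis at x = -75, y = 0 mm), at its +x end the fence. The tube lies along the vice's y axis. Nothing between the rails near y = 0 is higher than 28 mm, so the tube can be held at its middle while it is laid down.
- rails (a point): Point midway between the tops of the two steel rails, 32 mm above the worktop, at x = 42.5, y = 0 mm of the vice and with its axes. The rails run along the vice's x at y = +32 and -32 mm, 8 mm wide, from x = 0 to 85 mm. A tube lying across them has its centre at 37 mm above the worktop.
- jaw_home (a point): Fixed mark, at tube height, in the plane where the jaw faces stand with the knob joint at 0; vice axes. The jaw is two prongs, 16 mm wide, 51 mm high, at vice y = +48 and -48 mm; faces look to +x and go to +x 14.32 mm per rad of the knob. Coil springs behind them, 1.8 N/mm together: 26 mNm of knob torque per mm of squeeze, plus 40 to 110 mNm drag.
- fence_near (a point): Fixed mark, at tube height, in the plane of the fence faces' nearest possible setting (28.5 mm from jaw_home); vice axes. The fence, two prongs facing the jaw's, 50 mm high, was set by hand 0 to 24 mm beyond this mark and is not measured: where the tube is squeezed must be felt. At the start jaw and fence are at least 22 mm apart.
- tube_center (a point): Centre of the copper tube to be clamped: 130 mm long, 10.5 mm outside diameter, 23 to 46 g, loose on the worktop left of the vice; its own y axis runs along the tube. (The long tube, a bystander farther left, is 200 mm long and 13.5 mm thick.)
- ratchet (a joint): Angle of knob and wheel, rad, growing clockwise seen from above, 0 to 4.4; at 0 the knob's bar lies along the vice's x. 15 saw teeth: the pawl catches at 0, 0.419, 0.838 and so on (it drops in up to 0.1 rad past these; a loaded wheel then settles back, within 0.02). It cannot be wound back; let go between teeth, a loaded wheel falls back to the last. One click moves the jaw 6 mm.
- knob_grip (a point): Point on the knob's axis at the height to grip, 68 mm above the worktop; its x axis lies along the knob's bar. The knob is a black upright bar 52 mm long, 14 mm thick, from 49 to 83 mm above the worktop, on a toothed steel wheel 80 mm across; gripped from above across its thickness.

How it is judged (in metres and radians):
On the way:
1. the shorter tube lies across both rails between jaw and fence, released (x of tube_center in the frame of vice between 0.012 and 0.06 m and y of tube_center in the frame of vice between -0.015 and 0.015 m and z of tube_center in the frame of vice between 0.034 and 0.04 m and angle between the y axis of tube_center and the y axis of vice, either way round below 0.2 rad and contact force between tube and the fingers below 0.1 N), for 0.2 s.
At the end, for the whole second after the job is handed in: The tube lies on both rails (height within 4 mm), square between jaw and fence (0.05 rad), centred lengthwise within 15 mm; with the knob let go the pawl holds, and the jaw keeps pressing the tube with 8 to 24 N, as the second click after first touch gives (contact force between tube and jaw between 8 and 24 N and contact force between tube and fence above 8 N and z of tube_center in the frame of vice between 0.033 and 0.041 m and angle between the y axis of tube_center and the y axis of vice, either way round below 0.05 rad and y of tube_center in the frame of vice between -0.015 and 0.015 m and linear speed of tube below 0.01 m/s and velocity of joint ratchet below 0.05 rad/s).
It fails at once if the tube is crushed: the jaw presses it with more than 30 N (contact force between tube and jaw above 30 N).
It fails at once if the long tube is moved more than 20 mm (distance of long_tube from where it was at the start of the episode above 0.02 m).
It fails at once if the marker is moved more than 20 mm (distance of marker from where it was at the start of the episode above 0.02 m).
It fails at once if the tape measure is moved more than 20 mm (distance of tape_measure from where it was at the start of the episode above 0.02 m).
It also fails if it takes over 72 s, if anything falls off the work surface, if the arm or the gripper's body presses on something with over 40 N, if the wrist force passes 120 N, or if a joint passes its speed limit or range.

## Robot

A 6-joint arm with a two-finger parallel gripper is mounted at the origin on a cart in front of the work surface, level with it; the furniture and walls round the work are solid. World frame = base frame: x ahead of the robot, y to its left, z up, the work surface at z = 0. Lengths are in mm, angles in rad, forces in N, time in s.
With the tool pointing down it reaches from about 275 to 750 mm from the base axis. Payload 10.2 kg.
Tool frame: the origin (TCP) lies between the finger pads; the fingertips stand 17 mm ahead of it and the grasp point (between the pads) lies 2 mm behind it (tips_ahead is the distance from the TCP to the fingertips, in mm); z points along the fingers, y is the line along which they close (so a half turn about z gives the same grasp; the last joint's range is limited). The gripper opens to 85 mm and grips with 20 to 120 N. Pads are 22 mm wide; open, the fingers measure 114 mm over their backs; the gripper's body (76 mm by 85 mm) begins 54 mm behind the grasp point. The pads swing forward as they close: fully open they stand 13 mm farther back than shut.
Start: joints at [0.893, 0.313, 1.498, -0, 1.331, -0.223], TCP at [230.636, 471.633, 248.294] pointing down, gripper open.
Joint ranges: [-2.94, 2.94], [-0.97, 2.17], [0.19, 2.56], [-1.23, 4.37], [0.02, 3.11], [-2.88, 2.88]. Speed limits (rad/s): [2.39, 2.39, 3.01, 3.14, 3.14, 3.14].

## Interface

Orientations are given as a unit quaternion [w, x, y, z].
In Python, from rig import sense, capture, finish_job, boxes_of, tips_ahead gives the robot as it stands.
- The arm moves only by the tool drive_tool, never from a script. Its argument "commands" is text: rows parted by semicolons, each of 7 numbers parted by spaces: the shift along the world's x, y, z in units of 0.1 m (1.0 is 0.1 m), then the turn, a rotation vector about the world's x, y, z in units of pi/4 rad (1.0 is pi/4 rad), then the opening in per cent of the stroke, from 0 (shut) to 100 (fully open). A call has 1 to 20 rows; each row shifts and turns the commanded pose from where the row before left it; what a row does not reach is not made up. A row lasts 1/12 s, in which the tool goes at most 41.7 mm and 7.16 degrees, less where a joint would pass 70% of its speed; a pose out of reach is approached as far as the arm can. A call with a number of a shift or a turn outside -1 to 1 is refused whole. A call with a gripper value outside its range is refused whole. The fingers move at their own pace and stop on an object; "force" is the grip in N (left out, the last holds). Time passes only in rows, so rows that do not move let the fingers close. It gives the time, the measured TCP pose, the force, the opening and the grip force at its end, in the units of the state.
- sense(): the state, without advancing time (a new reading comes with each control period).
- capture(name): name is "scene" or "side" or "wrist"; returns a dict with "pixels" (480x640x3 uint8, blue, green, red), "fov_y" (degrees; the focal length in pixels is half the picture's height over the tangent of half this angle, whatever the lens; pixels are square), "cx", "cy" (the principal point, pixels), "position" and "attitude" of the camera in the world; the wrist camera has in their place "tool_from_camera" (4x4, takes a point from camera to tool coordinates, whose origin is the TCP and whose axes are the flange's). Camera axes: x right, y down, z forward; pixel columns grow to the right and rows downward; lengths in mm; the calibration is good to about 2 mm. A picture is of the moment at which its call begins: read the wrist's pose just before it. There is no depth.
- finish_job(): hands the job in; it is judged then, once.
Trained networks look in a picture, given as the dict that the camera call returned (one of the last four; its "shot" number tells which), for a name from the list of things; names that differ only in an ending like _2 or _b are one class to them, and where a whole thing is asked for, a point or a joint stands for the part that bears it (a point fixed in the world has none). Each returns a list of dicts, best first, with "confidence" (0 to 1); they miss things now and then, are a little off and sometimes report something else, mostly with a low value. They report only what shows in the picture. A call takes as long as a camera call.
- boxes_of(picture, name): "position" ([column, row] in pixels, amid what is visible of it).
The state is a dict: "time_s": time; "joints": joint angles; "dq": joint speeds; "tau": joint torques, N m; "eef_pos": TCP position; "ee_rot": TCP orientation; "force": force on the tool from outside, world axes, zero at the start; "wrist_torque": the same for the moment, N m; "grip_width": opening from 0.0 (shut) to 1.0 (fully open); "grip_force": force on a finger pad.
Only numpy, scipy, OpenCV 4.12 (cv2) and the standard library are available. Lean on these libraries where they do the work, as an engineer would, in place of code of your own. Each camera call takes 0.05 s, during which the arm holds its last target. There are 200 camera calls.

## Working session

There is one attempt and no reset: what is moved stays moved. The work goes in short steps, Python scripts to look and compute and a tool call to move; the robot and the scene stay as the last step left them, time stands still between calls to the robot, and variables do not carry over. Pictures are saved under pics/ and viewed, at most 10 in all, crops included, and the job is handed in when it is done.

Besides the shell and the picture viewer there is one more tool, called in YAML: its name, and indented under it one key for each argument. drive_tool: Moves the arm, as the interface text tells. Shifts and turns lie within -1 to 1; 1 stands for 0.1 m of shift or pi/4 rad of turn. Its arguments: {"type":"object","properties":{"commands":{"type":"string"},"force":{"type":"number"}},"required":["commands"]}

```bash
ls; mkdir -p pics; cat > h.py <<'E'
import numpy as np, cv2
from scipy.spatial.transform import Rotation as R
from rig import sense, capture, finish_job, boxes_of, tips_ahead
def Rq(q): return R.from_quat([q[1],q[2],q[3],q[0]]).as_matrix()
def cam(p,s=None):
    f=240/np.tan(np.radians(p["fov_y"])/2)
    if "tool_from_camera" in p:
        T=np.array(p["tool_from_camera"]); A=Rq(s["ee_rot"])
        return f,A@T[:3,:3],A@T[:3,3]+np.array(s["eef_pos"])
    a=np.array(p["attitude"],float)
    M=Rq(a) if a.size==4 else a.reshape(3,3)
    return f,M,np.array(p["position"],float)
def ray(p,px,z,s=None):
    f,M,c=cam(p,s)
    d=M@np.array([(px[0]-p["cx"])/f,(px[1]-p["cy"])/f,1])
    return c+d*(z-c[2])/d[2]
def proj(p,X,s=None):
    f,M,c=cam(p,s); v=M.T@(np.array(X)-c); return np.array([p["cx"]+f*v[0]/v[2],p["cy"]+f*v[1]/v[2]])
E
python3 - <<'E'
from h import *
s=sense();print(s)
for n in ["scene","side","wrist"]:
    p=capture(n); cv2.imwrite(f"pics/{n}0.png",p["pixels"])
    print(n,{k:v for k,v in p.items() if k!="pixels"})
    for o,z in [("vice",7),("tube_center",5),("knob_grip",68),("long_tube",7),("marker",5),("tape_measure",10)]:
        try:
            for b in boxes_of(p,o)[:2]: print(o,b["confidence"],b["position"],ray(p,b["position"],z,s).round())
        except Exception as e: print(o,e)
print(tips_ahead if not callable(tips_ahead) else tips_ahead(0.2))
E
```

```text
pics
{'time_s': 0.0, 'joints': array([ 8.92600532e-01,  3.13445676e-01,  1.49843250e+00,  4.56240704e-08,
        1.33100282e+00, -2.23399735e-01]), 'dq': array([ 0.00107665, -0.0006034 , -0.00152605, -0.00045315,  0.00046883,
       -0.00077031]), 'tau': array([-4.89260201e-04, -4.12271440e+01, -2.59747106e+01, -2.30130063e-04,
        4.17079747e-03,  3.97808583e-05]), 'eef_pos': array([230.48132309, 471.44137833, 247.73900058]), 'ee_rot': array([-2.80676078e-04,  2.25443262e-01,  9.74256086e-01, -5.79811240e-04]), 'force': array([-0.34006214, -0.35237713, -0.20690064]), 'wrist_torque': array([0.05879013, 0.02627479, 0.03167177]), 'grip_force': 0.0, 'grip_width': 1.001533645101932}
scene {'fov_y': 47.664285212305295, 'cx': 323.8268631124026, 'cy': 249.70959103471185, 'position': array([-15.12502521, -59.50442618, 672.87469826]), 'attitude': array([-0.32843432,  0.78482433, -0.4827293 ,  0.20773563]), 'shot': 1}
vice 0.8 [395.4, 298.0] [551.  88.   7.]
tube_center 0.74 [203.0, 309.4] [393. 351.   5.]
knob_grip 0.7 [390.9, 304.4] [485.  76.  68.]
long_tube it knows: fence_near, jaw_h
[... 928 characters left out ...]
64182085868, 'tool_from_camera': array([[ 1.42887816e-03, -9.65025937e-01, -2.62150529e-01,
         6.65964473e+01],
       [ 9.99998944e-01,  1.30948846e-03,  6.30120118e-04,
         5.89263048e-01],
       [-2.64799164e-04, -2.62151152e-01,  9.65026789e-01,
        -1.24929447e+02],
       [ 0.00000000e+00,  0.00000000e+00,  0.00000000e+00,
         1.00000000e+00]]), 'shot': 3}
tube_center 0.57 [290.1, 378.1] [387. 355.   5.]
long_tube it knows: fence_near, jaw_home, knob_grip, rails, ratchet, tube_center, vice
marker it knows: fence_near, jaw_home, knob_grip, rails, ratchet, tube_center, vice
tape_measure it knows: fence_near, jaw_home, knob_grip, rails, ratchet, tube_center, vice
17.0
```

View pics/scene0.png

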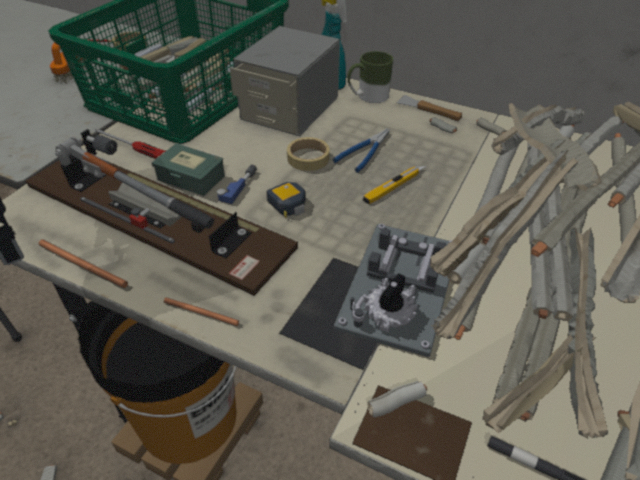

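View pics/wrist0.png

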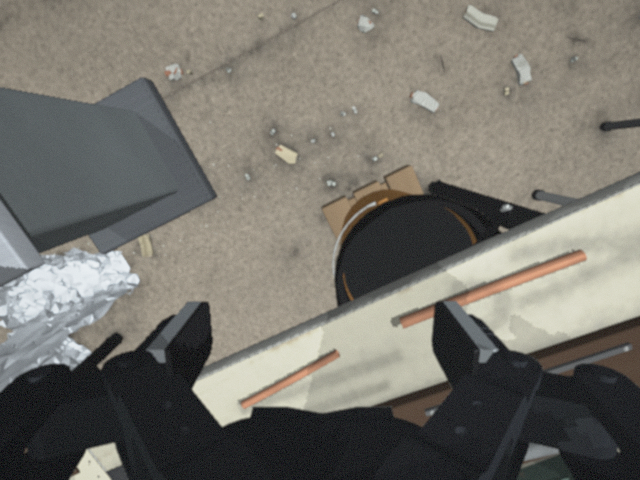

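```bash
python3 -c "
import cv2
a=cv2.imread('pics/side0.png');cv2.imwrite('pics/side0c.png',cv2.resize(a[220:420,250:516],(798,600),interpolation=cv2.INTER_CUBIC))"
```

```text
(no output)
```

View pics/side0c.png

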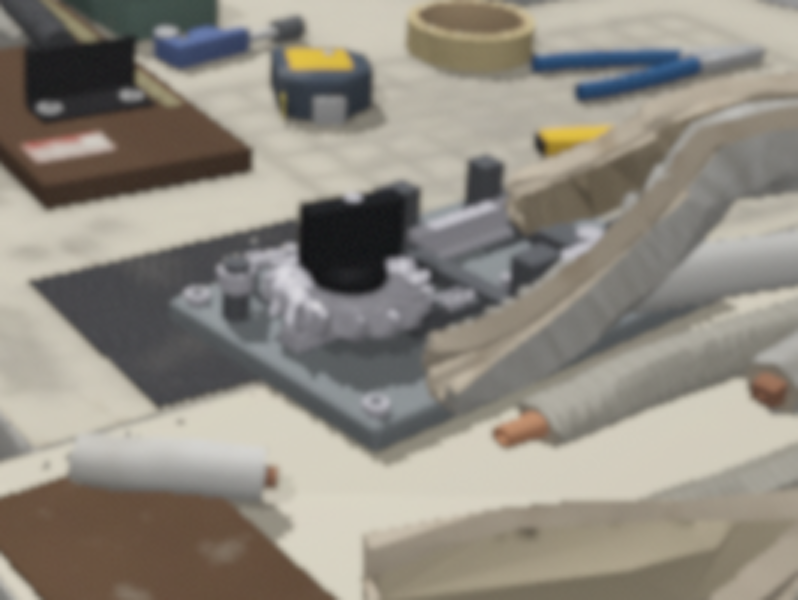

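The scene view shows the short tube at (166,301)-(239,322) and the vice around (395,298), with the knob bar at (392,292) and the pipe bundle to its right. In the wrist view the short tube runs (242,404)-(338,353). The side crop shows the knob bar roughly along the vice's x.

```bash
python3 - <<'E'
from h import *
s=sense();p=capture("scene");w=capture("wrist")
def seg(p,box,s=None):
    im=p["pixels"];x0,y0,x1,y1=box
    hsv=cv2.cvtColor(im,cv2.COLOR_BGR2HSV)[y0:y1,x0:x1]
    m=((hsv[...,0]<14)&(hsv[...,1]>105)&(hsv[...,2]>60)).astype(np.uint8)
    n,l,st,c=cv2.connectedComponentsWithStats(m);k=1+np.argmax(st[1:,4])
    yx=np.argwhere(l==k)[:,::-1]+[x0,y0]
    r=cv2.minAreaRect(yx.astype(np.float32));b=cv2.boxPoints(r)
    e=sorted([(np.linalg.norm(b[i]-b[(i+1)%4]),tuple((b[i]+b[(i+1)%4])/2)) for i in range(4)])[:2]
    e=[ray(p,q[1],5.25,s) for q in e]
    d=e[1]-e[0];print(r,np.round(e,1),np.mean(e,0).round(1),np.linalg.norm(d),np.degrees(np.arctan2(d[1],d[0])))
seg(p,(140,285,260,335)); seg(w,(220,335,360,420),s)
# vice plate corners scene (approx): print ground rays
for px in [(336,321),(380,226),(433,350),(452,240)]: print(px,ray(p,px,14).round())
E
```

```text
((201.1696319580078, 310.9740905761719), (76.19808959960938, 5.188346862792969), 17.87869644165039) [[382.  417.7   5.2]
 [394.9 288.3   5.2]] [388.4 353.    5.2] 130.07003638549733 -84.30768639789775
((291.86944580078125, 378.34393310546875), (5.1077561378479, 35.35525131225586), 61.38954162597656) [[390.7 336.2   5.2]
 [386.4 378.4   5.2]] [388.5 357.3   5.2] 42.406432834648726 95.75711076326085
(336, 321) [461. 151.  14.]
(380, 226) [694. 174.  14.]
(433, 350) [477.   1.  14.]
(452, 240) [718.  46.  14.]
```

drive_tool:
  commands: "0.175 -0.131 -0.11 0 0 -0.144 50;0.175 -0.131 -0.11 0 0 -0.144 50;0.175 -0.131 -0.11 0 0 -0.144 50;0.175 -0.131 -0.11 0 0 -0.144 50;0.175 -0.131 -0.11 0 0 -0.144 50;0.175 -0.131 -0.11 0 0 -0.144 50;0.175 -0.131 -0.11 0 0 -0.144 50;0.175 -0.131 -0.11 0 0 -0.144 50;0.175 -0.131 -0.11 0 0 -0.144 50;0 0 0 0 0 0 50;0 0 0 0 0 0 50"
  force: 40

```text
time_s: 1.62
eef_pos: [388.5, 353.2, 148.9]
ee_rot: [-0.0, 0.672, 0.741, -0.001]
force: [0.1, -0.2, 0.1]
grip_width: 0.502
grip_force: 0.0
```

```bash
python3 - <<'E'
from h import *
s=sense();w=capture("wrist");cv2.imwrite("pics/w1.png",w["pixels"])
print(s["eef_pos"],s["joints"],s["grip_width"],Rq(s["ee_rot"]).round(3))
for b in boxes_of(w,"tube_center")[:2]: print(b,ray(w,b["position"],5.25,s))
im=w["pixels"];hsv=cv2.cvtColor(im,cv2.COLOR_BGR2HSV)
m=((hsv[...,0]<14)&(hsv[...,1]>105)&(hsv[...,2]>60)).astype(np.uint8)
n,l,st,c=cv2.connectedComponentsWithStats(m)
for k in range(1,n):
    if st[k,4]>300:
        r=cv2.minAreaRect(np.argwhere(l==k)[:,::-1].astype(np.float32));b=cv2.boxPoints(r)
        print(r,[ray(w,q,5.25,s).round(1) for q in b])
E
```

```text
[388.45822009 353.20094378 148.87570265] [5.14484021e-01 4.13398007e-01 1.63114019e+00 1.09268152e-04
 1.09818732e+00 4.16790174e-01] 0.5024898657687025 [[-0.097  0.995 -0.001]
 [ 0.995  0.097 -0.   ]
 [-0.    -0.001 -1.   ]]
{'position': [323.6, 230.2], 'confidence': 0.77} [389.29974725 358.64971531   5.25      ]
```

View pics/w1.png

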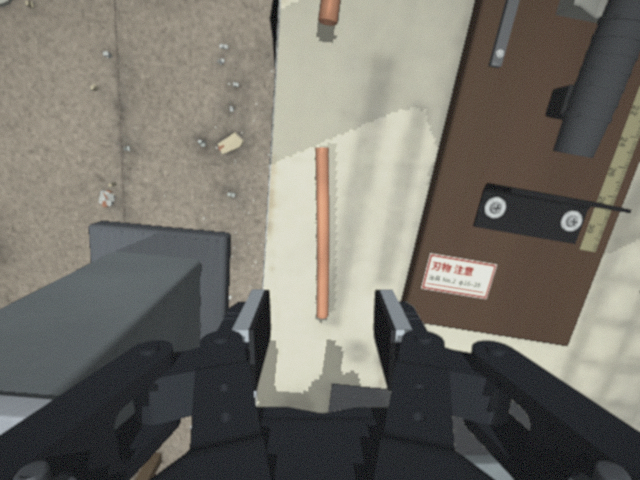

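The short tube runs (322,147)-(322,320), centred between the fingers; the board is clear at column 410.

```bash
python3 - <<'E'
from h import *
s=sense();w=capture("wrist")
e=[ray(w,q,5.25,s) for q in [(322,148),(322.3,319)]];print(e,np.mean(e,0),np.linalg.norm(e[1]-e[0]))
for k in (0,.1,.2,.3,.5,1):
    try: print(k,tips_ahead(k))
    except Exception as x: print(x)
E
```

```text
[array([381.65292574, 418.67226384,   5.25      ]), array([395.31751938, 286.9739506 ,   5.25      ])] [388.48522256 352.82310722   5.25      ] 132.4053126900792
'float' object is not callable
'float' object is not callable
'float' object is not callable
'float' object is not callable
'float' object is not callable
'float' object is not callable
```

drive_tool:
  commands: "0 0 -0.3 0 0 0 30;0 0 -0.3 0 0 0 30;0 0 -0.3 0 0 0 30;0 0 -0.2 0 0 0 30;0 0 -0.1 0 0 0 30;0 0 -0.1 0 0 0 30;0 0 0 0 0 0 30;0 0 0 0 0 0 0;0 0 0 0 0 0 0;0 0 0 0 0 0 0;0 0 0 0 0 0 0;0 0 0 0 0 0 0;0 0 0 0 0 0 0"
  force: 40

```text
time_s: 2.85
eef_pos: [388.7, 354.2, 20.4]
ee_rot: [0.0, 0.672, 0.741, 0.001]
force: [-1.4, 0.2, 6.5]
grip_width: 0.1
grip_force: 40.4
```

drive_tool:
  commands: "0 0 0.2 0 0 0 0;0 0 0.4 0 0 0 0;0 0 0.4 0 0 0 0;0.17 -0.24 0.11 0 0 0 0;0.17 -0.24 0.11 0 0 0 0;0.17 -0.24 0.11 0 0 0 0;0.17 -0.24 0.11 0 0 0 0;0.17 -0.24 0.11 0 0 0 0;0.17 -0.24 0.11 0 0 0 0;0.17 -0.24 0.11 0 0 0 0;0.17 -0.24 0.11 0 0 0 0;0.17 -0.24 0.11 0 0 0 0;0.17 -0.24 0.11 0 0 0 0;0.17 -0.24 0.11 0 0 0 0;0.17 -0.24 0.11 0 0 0 0;0 0 0 0 0 0 0;0 0 0 0 0 0 0"

```text
time_s: 4.27
eef_pos: [592.5, 64.7, 251.5]
ee_rot: [0.0, 0.672, 0.74, 0.0]
force: [-0.3, 1.0, -1.3]
grip_width: 0.094
grip_force: 39.7
```

```bash
python3 - <<'E'
from h import *
s=sense();w=capture("wrist");cv2.imwrite("pics/w2.png",w["pixels"])
print(s["eef_pos"],s["joints"],s["grip_width"],s["ee_rot"])
for o,z in [("rails",32),("knob_grip",83),("jaw_home",37),("fence_near",37),("vice",14)]:
  for b in boxes_of(w,o)[:2]: print(o,b,ray(w,b["position"],z,s).round(1))
E
```

```text
[592.50704115  64.66948863 251.45317272] [-8.76981704e-02  4.69441206e-01  1.26429854e+00  6.87521754e-05
  1.40741327e+00 -1.83816834e-01] 0.09431131271553886 [1.54523244e-04 6.72324454e-01 7.40256563e-01 1.59977999e-04]
rails {'position': [300.6, 168.8], 'confidence': 0.91} [569.  108.3  32. ]
knob_grip {'position': [234.6, 187.7], 'confidence': 0.91} [520.8  92.   83. ]
jaw_home {'position': [299.3, 173.2], 'confidence': 0.83} [568.4 104.6  37. ]
fence_near {'position': [299.6, 175.2], 'confidence': 0.91} [568.8 102.8  37. ]
vice {'position': [299.9, 173.1], 'confidence': 0.97} [567.8 102.9  14. ]
```

View pics/w2.png

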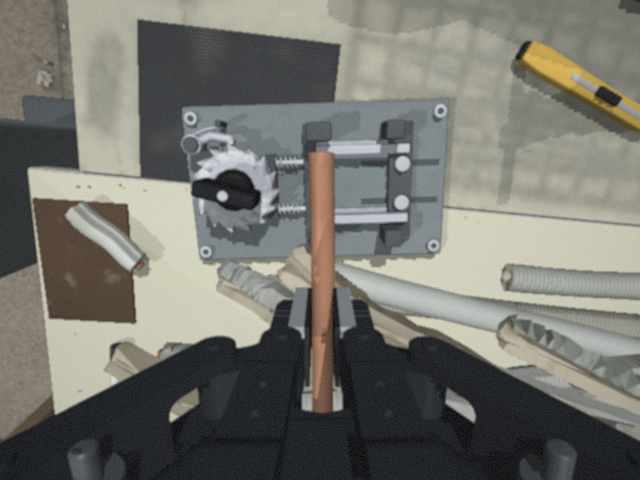

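The wrist view shows the whole vice: plate corners near (182,107), (447,98), (440,258), (197,265); knob bar at (226,193), jaw prong (318,135), fence prongs (397,130)/(398,228), bundle below row 250.

```bash
python3 - <<'E'
from h import *
from scipy.optimize import least_squares
s=sense();w=capture("wrist")
C=[(182,107),(447,98),(440,259),(197,265)]
P=np.array([ray(w,c,14,s) for c in C])
L=np.array([(-125,75),(125,75),(125,-75),(-125,-75)])
def f(v):
    c,q=np.cos(v[2]),np.sin(v[2]);return (L@np.array([[c,q],[-q,c]])+v[:2]-P[:,:2]).ravel()
r=least_squares(f,[593,89,.1]);print(r.x,np.degrees(r.x[2]),r.fun.round(1))
x,y,t=r.x;Rz=np.array([[np.cos(t),-np.sin(t)],[np.sin(t),np.cos(t)]])
def loc(px,z): return (Rz.T@(ray(w,px,z,s)[:2]-[x,y])).round(1)
print("bar ends",loc((193,190),83),loc((259,199),83))
print("jaw tops",[loc(q,51) for q in [(306,124),(331,122),(306,146),(331,145)]])
print("fence tops",[loc(q,50) for q in [(385,122),(411,122),(386,240),(410,240)]])
print("rail ends",[loc(q,32) for q in [(411,147),(408,217)]])
print("tube ends",[ray(w,q,237,s).round(1) for q in [(321,152),(323,412)]])
E
```

```text
[5.83628263e+02 9.33521368e+01 1.27779438e-01] 7.321222529926372 [-3.  -1.9  2.8 -2.3 -0.2  2.2  0.4  2. ]
bar ends [-96.4   7.6] [-44.7  -1. ]
jaw tops [array([-6.3, 56.5]), array([14.7, 57.6]), array([-7. , 38.7]), array([14.3, 39. ])]
fence tops [array([60.1, 56.4]), array([81.9, 55.8]), array([ 62.8, -46.1]), array([ 84.7, -46.7])]
rail ends [array([86.8, 35.2]), array([ 86.3, -28.9])]
tube ends [array([585.1, 130.6, 237. ]), array([597.2,  18.9, 237. ])]
```

```bash
python3 -c "
import cv2
a=cv2.imread('pics/w2.png')[90:280,175:455];cv2.imwrite('pics/w2c.png',cv2.resize(a,None,fx=2.857,fy=2.857,interpolation=cv2.INTER_CUBIC))"
```

```text
(no output)
```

View pics/w2c.png

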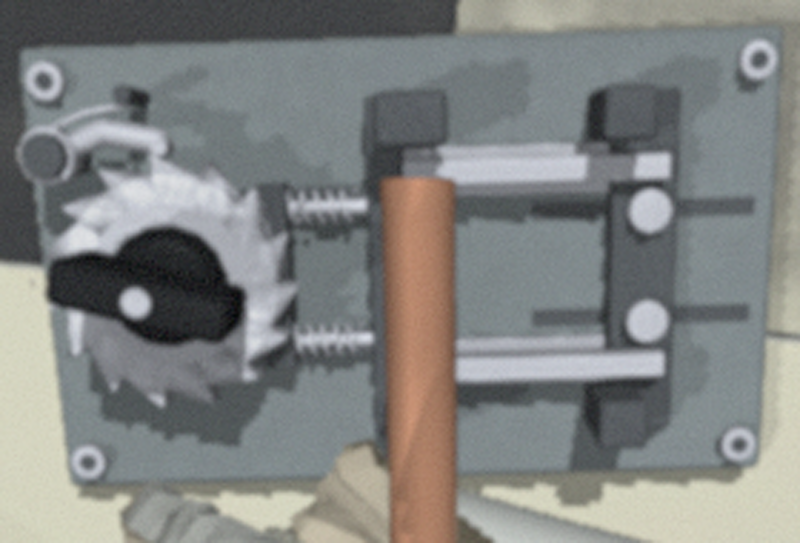

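The crop shows the jaw prong top at x 375-445, the fence prong face at x≈605, rail ends (671,166)/(664,365), the knob's axis dot at (135,303), and the bar turned slightly clockwise.

```bash
cat > v.py <<'E'
from h import *
from scipy.optimize import least_squares
s=sense();w=capture("wrist")
U=lambda a:(a[0]/2.857+175,a[1]/2.857+90)
F=[((22,50),-125,75,14),((778,28),125,75,14),((757,470),125,-75,14),((72,484),-125,-75,14),((671,166),85,32,32),((664,365),85,-32,32),((135,303),-75,0,83)]
def W(v,l): 
    c,q=np.cos(v[2]),np.sin(v[2]);return np.array([v[0]+c*l[0]-q*l[1],v[1]+q*l[0]+c*l[1],l[2]])
def f(v): return np.ravel([proj(w,W(v,l[1:]),s)-U(l[0]) for l in F])
r=least_squares(f,[590,90,.1],loss="soft_l1",f_scale=1);print(r.x,np.degrees(r.x[2]),f(r.x).round(1).reshape(-1,2).tolist())
v=r.x
def loc(c,z):
    d=ray(w,U(c),z,s)[:2]-v[:2];a=np.cos(v[2]);b=np.sin(v[2]);return np.round([a*d[0]+b*d[1],-b*d[0]+a*d[1]],1)
print("bar top",[(c,loc(c,83)) for c in [(50,308),(50,262),(215,340),(240,292)]])
print("jaw face",loc((445,95),51),loc((445,145),51),"fence",loc((606,88),50),loc((606,136),50),loc((600,442),50))
for n in [(42.5,0,32),(-75,0,68)]: print(n,W(v,n).round(1))
E
python3 v.py
```

```text
[5.84563357e+02 9.53343481e+01 1.27887811e-01] 7.327431799662117 [[-3.2, -1.0], [3.4, -1.2], [1.4, 0.4], [-2.0, 1.9], [0.2, 0.3], [0.2, 0.4], [-0.3, 0.2]]
bar top [((50, 308), array([-98.6,  -0.6])), ((50, 262), array([-97.1,  12.1])), ((215, 340), array([-53.3, -10.8])), ((240, 292), array([-45.3,   2.4]))]
jaw face [13.4 54.5] [13.1 40.4] fence [60.8 55.2] [61.1 41.7] [ 60.9 -52.6]
(42.5, 0, 32) [626.7 100.8  32. ]
(-75, 0, 68) [510.2  85.8  68. ]
```

drive_tool:
  commands: "0.046 0.044 -0.2 0 0 0.005 0;0.046 0.044 -0.2 0 0 0.005 0;0.046 0.044 -0.2 0 0 0.005 0;0.046 0.044 -0.2 0 0 0.005 0;0.046 0.044 -0.2 0 0 0.005 0;0.046 0.044 -0.2 0 0 0.005 0;0.046 0.044 -0.2 0 0 0.005 0;0.046 0.044 -0.2 0 0 0.005 0;0 0 -0.15 0 0 0 0;0 0 -0.1 0 0 0 0;0 0 -0.05 0 0 0 0;0 0 0 0 0 0 0;0 0 0 0 0 0 0"

```text
time_s: 5.75
eef_pos: [629.2, 100.9, 62.1]
ee_rot: [0.0, 0.66, 0.751, 0.0]
force: [-0.6, 0.5, -0.1]
grip_width: 0.097
grip_force: 39.7
```

```bash
python3 - <<'E'
from h import *
s=sense();w=capture("wrist");p=capture("side")
a=cv2.resize(w["pixels"],(480,360));b=cv2.resize(p["pixels"][250:400,280:460],(320,267),interpolation=cv2.INTER_CUBIC)
c=np.zeros((360,800,3),np.uint8);c[:,:480]=a;c[:267,480:]=b
cv2.imwrite("pics/w3.png",c);print(s["eef_pos"],s["ee_rot"],s["force"])
E
```

```text
[629.23369691 100.91270983  62.08536202] [4.06784651e-04 6.59862463e-01 7.51386223e-01 3.31053643e-04] [-0.60790132  0.5321273  -0.14155878]
```

View pics/w3.png

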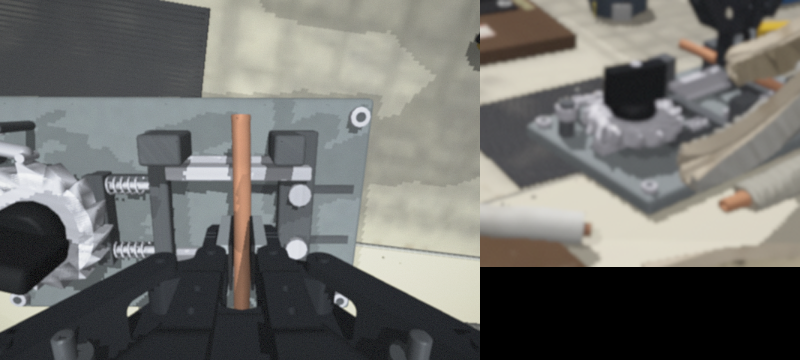

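The tube (column 242 of the composite) hangs between the jaw (190) and the fence (270) and runs parallel to them. Lowering.

drive_tool:
  commands: "0 0 -0.04 0 0 0 0;0 0 -0.03 0 0 0 0;0 0 -0.02 0 0 0 0;0 0 -0.01 0 0 0 0;0 0 0 0 0 0 0;0 0 0 0 0 0 0"

```text
time_s: 6.35
eef_pos: [629.0, 100.9, 52.2]
ee_rot: [0.0, 0.66, 0.751, -0.0]
force: [-4.0, -0.2, 8.5]
grip_width: 0.096
grip_force: 40.6
```

drive_tool:
  commands: "0 0 0 0 0 0 22;0 0 0 0 0 0 22;0 0 0 0 0 0 22;0 0 0 0 0 0 22;0 0 0 0 0 0 22;0 0 0.1 0 0 0 22;0 0 0.3 0 0 0 22;0 0 0.4 0 0 0 22;0 0 0.4 0 0 0 22;0 0 0.4 0 0 0 22;0 0 0 0 0 0 50;0 0 0 0 0 0 50"

```text
time_s: 7.35
eef_pos: [629.7, 101.0, 214.4]
ee_rot: [0.002, 0.66, 0.751, 0.002]
force: [-0.4, -0.2, -1.0]
grip_width: 0.485
grip_force: 0.0
```

```bash
python3 - <<'E'
from h import *
s=sense();w=capture("wrist");p=capture("scene")
a=cv2.resize(w["pixels"],(480,360));b=cv2.resize(p["pixels"][215:365,325:465],(320,343),interpolation=cv2.INTER_CUBIC)
c=np.zeros((360,800,3),np.uint8);c[:,:480]=a;c[:343,480:]=b
cv2.imwrite("pics/w4.png",c);print(s["eef_pos"],s["ee_rot"],s["force"],s["joints"])
E
```

```text
[629.6563727  100.9621677  214.44570569] [0.00211326 0.65981588 0.7514223  0.00175003] [-0.4157197  -0.1623397  -1.03246815] [-2.43998013e-02  5.86563857e-01  1.17612625e+00 -2.53291816e-05
  1.37341499e+00 -1.54037208e-01]
```

View pics/w4.png

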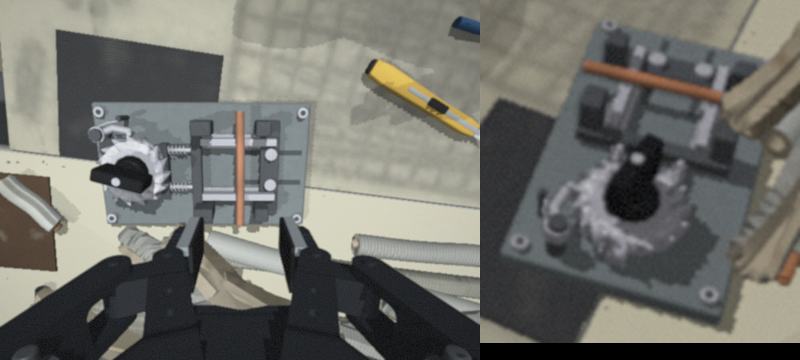

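The tube lies square across both rails (composite column 240, rows 111-226), jaw and fence clear of it. Next the knob.

```bash
python3 - <<'E'
from h import *
s=sense();w=capture("wrist")
v=np.array([584.56,95.33,.1279])
def loc(px,z):
    d=ray(w,px,z,s)[:2]-v[:2];a=np.cos(v[2]);b=np.sin(v[2]);return np.round([a*d[0]+b*d[1],-b*d[0]+a*d[1]],1)
print("tube",loc((319.5,148),37),loc((320,301),37),"dot",loc((154,243),83),ray(w,(154,243),83,s))
im=w["pixels"];hsv=cv2.cvtColor(im,cv2.COLOR_BGR2GRAY)
c=im[200:290,100:240];cv2.imwrite("pics/k.png",cv2.resize(c,None,fx=5.7,fy=5.7,interpolation=cv2.INTER_CUBIC))
E
```

```text
tube [42.3 64.5] [ 42.9 -65. ] dot [-74.7  -0.7] [510.58920774  85.12389663  83.        ]
```

View pics/k.png

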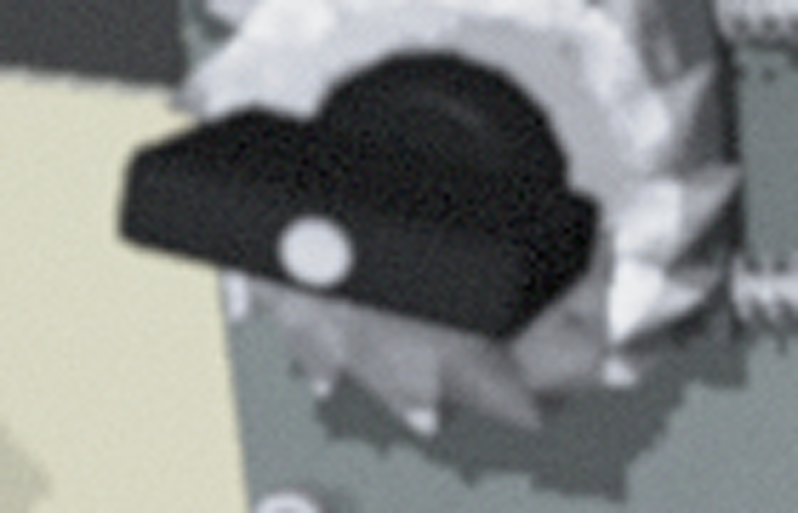

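The knob bar's lower top edge runs (120,238)-(500,338) in the crop, so the bar is about 0.25 rad clockwise of the vice's x.

drive_tool:
  commands: "-0.1085 -0.014 0 0 0 0.152 50;-0.1085 -0.014 0 0 0 0.152 50;-0.1085 -0.014 0 0 0 0.152 50;-0.1085 -0.014 0 0 0 0.152 50;-0.1085 -0.014 0 0 0 0.152 50;-0.1085 -0.014 0 0 0 0.152 50;-0.1085 -0.014 0 0 0 0.152 50;-0.1085 -0.014 0 0 0 0.152 50;-0.1085 -0.014 0 0 0 0.152 50;-0.1085 -0.014 0 0 0 0.152 50;-0.1085 -0.014 0 0 0 0.152 50;0 0 -0.2 0 0 0 50;0 0 -0.35 0 0 0 50;0 0 -0.35 0 0 0 50;0 0 -0.2 0 0 0 50;0 0 -0.1 0 0 0 50;0 0 0 0 0 0 50;0 0 0 0 0 0 50"

```text
time_s: 9.0
eef_pos: [509.8, 85.5, 91.6]
ee_rot: [-0.0, 0.064, 0.998, 0.0]
force: [-0.1, -0.4, 0.4]
grip_width: 0.501
grip_force: 0.0
```

drive_tool:
  commands: "0 0 -0.1 0 0 0 50;0 0 -0.08 0 0 0 50;0 0 -0.045 0 0 0 50;0 0 0 0 0 0 50;0 0 0 0 0 0 0;0 0 0 0 0 0 0;0 0 0 0 0 0 0;0 0 0 0 0 0 0;0 0 0 0 0 0 0;0 0 0 0 0 0 0"
  force: 60

```text
time_s: 9.83
eef_pos: [511.0, 84.2, 71.3]
ee_rot: [0.002, 0.064, 0.998, -0.001]
force: [-5.6, -10.5, 19.0]
grip_width: 0.154
grip_force: 65.9
```

```bash
cat > st.py <<'E'
from h import *
t=[]
for i in range(6):
    capture("side");s=sense();t.append(s["wrist_torque"])
A=Rq(s["ee_rot"]);y=np.arctan2(A[1,1],A[0,1]) # tool y angle
th=(0.1279-(y-np.pi/2))
print("time",s["time_s"],"pos",s["eef_pos"].round(1),"ratchet est",round(th%(2*np.pi),3),"tau",np.mean(t,0).round(3),np.std(t,0).round(3),"F",s["force"].round(1),"w",s["grip_width"],"q6",s["joints"][5])
E
python3 st.py
```

```text
time 10.1333 pos [510.9  84.2  71.3] ratchet est 0.255 tau [-1.304  0.793  0.087] [0.019 0.025 0.025] F [-4.4 -9.4 18.7] w 0.1549258986556224 q6 -1.5035681264107383
```

drive_tool:
  commands: "0.01 -0.012 0.03 0 0 0 0;0 0 0 0 0 0 0;0 0 0 0 0 0 0;0 0 0 0 0 0 0"

```text
time_s: 10.47
eef_pos: [510.9, 84.0, 71.5]
ee_rot: [0.0, 0.064, 0.998, -0.0]
force: [4.1, -2.6, -10.7]
grip_width: 0.153
grip_force: 65.4
```

```bash
python3 st.py
```

```text
time 10.7667 pos [510.8  84.   71.5] ratchet est 0.256 tau [-0.381 -0.956  0.077] [0.041 0.033 0.014] F [  4.5  -4.5 -10.8] w 0.15191688976122167 q6 -1.5057107971498362
```

drive_tool:
  commands: "-0.004 0.004 -0.01 0 0 -0.15 0;0 0 0 0 0 -0.15 0;0 0 0 0 0 -0.15 0;0 0 0 0 0 -0.15 0;0 0 0 0 0 -0.15 0;0 0 0 0 0 -0.15 0;0 0 0 0 0 -0.15 0"

```text
time_s: 11.35
eef_pos: [510.9, 84.1, 71.4]
ee_rot: [0.001, 0.461, 0.887, -0.0]
force: [0.6, -5.8, -1.7]
grip_width: 0.152
grip_force: 67.9
```

```bash
python3 st.py
```

```text
time 11.65 pos [510.9  84.1  71.5] ratchet est 1.08 tau [-0.909 -0.52   0.032] [0.027 0.047 0.035] F [ 1.4 -5.2 -2.6] w 0.15375670303299482 q6 -0.6802010664832785
```

drive_tool:
  commands: "0 0.002 0 0 0 -0.15 0;0 0 0 0 0 -0.15 0;0 0 0 0 0 -0.15 0;0 0 0 0 0 -0.15 0;0 0 0 0 0 -0.15 0;0 0 0 0 0 -0.15 0;0 0 0 0 0 -0.15 0"

```text
time_s: 12.23
eef_pos: [511.0, 84.1, 71.5]
ee_rot: [0.001, 0.778, 0.628, 0.0]
force: [3.0, -6.5, -2.5]
grip_width: 0.153
grip_force: 67.3
```

```bash
sed -i 's/range(6)/range(12)/' st.py; python3 st.py
```

```text
time 12.8333 pos [511.   84.1  71.5] ratchet est 1.905 tau [-1.226 -0.464 -0.013] [0.031 0.036 0.029] F [ 2.7 -7.6 -2.6] w 0.1515202590410604 q6 0.14483908007284205
```

drive_tool:
  commands: "0 0 0 0 0 -0.15 0;0 0 0 0 0 -0.15 0;0 0 0 0 0 -0.15 0"

```text
time_s: 13.08
eef_pos: [511.0, 84.1, 71.5]
ee_rot: [0.001, 0.876, 0.482, 0.0]
force: [3.8, -6.3, -2.5]
grip_width: 0.153
grip_force: 67.1
```

```bash
python3 st.py
```

```text
time 13.6833 pos [511.   84.1  71.4] ratchet est 2.258 tau [-1.248 -0.417 -0.036] [0.032 0.037 0.023] F [ 3.6 -7.9 -3. ] w 0.15307264289156214 q6 0.4983139913005621
```

drive_tool:
  commands: "0 0 0 0 0 -0.1 0;0 0 0 0 0 -0.1 0;0 0 0 0 0 -0.1 0"

```text
time_s: 13.93
eef_pos: [511.0, 84.0, 71.5]
ee_rot: [0.001, 0.926, 0.376, 0.001]
force: [3.5, -7.2, -2.4]
grip_width: 0.154
grip_force: 67.0
```

```bash
python3 st.py
```

```text
time 14.5333 pos [511.1  84.1  71.5] ratchet est 2.495 tau [-1.258 -0.415 -0.33 ] [0.034 0.027 0.043] F [ 3.7 -7.  -3.3] w 0.14975481098322682 q6 0.7344625444841492
```

drive_tool:
  commands: "0 0 0 0 0 -0.06 0;0 0 0 0 0 0 0"

```text
time_s: 14.7
eef_pos: [511.0, 84.1, 71.4]
ee_rot: [0.001, 0.935, 0.355, 0.001]
force: [2.5, -6.5, -2.4]
grip_width: 0.154
grip_force: 66.5
```

```bash
python3 st.py
```

```text
time 15.3 pos [511.   84.1  71.4] ratchet est 2.541 tau [-1.247 -0.387 -0.03 ] [0.033 0.029 0.024] F [ 4.3 -6.3 -2.5] w 0.15100726339637638 q6 0.781096219772489
```

drive_tool:
  commands: "0 0 0 0 0 -0.06 0;0 0 0 0 0 0 0"

```text
time_s: 15.47
eef_pos: [511.0, 84.1, 71.5]
ee_rot: [0.001, 0.943, 0.333, 0.001]
force: [3.4, -7.2, -2.3]
grip_width: 0.151
grip_force: 66.5
```

```bash
python3 st.py
```

```text
time 16.0667 pos [511.   84.1  71.5] ratchet est 2.588 tau [-1.252 -0.375 -0.029] [0.03  0.035 0.023] F [ 4.2 -6.  -1.8] w 0.15168819291902524 q6 0.828203076625756
```

```bash
sed -i 's/^t=\[\]/t=[];s0=sense()/; s/print("time"/print("mov",s0["wrist_torque"][2].round(3),"time"/' st.py
```

drive_tool:
  commands: "0 0 0 0 0 -0.05 0;0 0 0 0 0 -0.05 0"

```text
time_s: 16.23
eef_pos: [511.0, 84.0, 71.5]
ee_rot: [0.001, 0.955, 0.296, 0.001]
force: [4.7, -6.5, -3.4]
grip_width: 0.15
grip_force: 66.6
```

```bash
python3 st.py
```

```text
mov 0.094 time 16.8333 pos [511.   84.   71.5] ratchet est 2.667 tau [-1.277 -0.368 -0.005] [0.023 0.032 0.029] F [ 3.8 -6.8 -2.5] w 0.15473246317571746 q6 0.9067647480613269
```

drive_tool:
  commands: "0 0 0 0 0 -0.05 0;0 0 0 0 0 -0.05 0"

```text
time_s: 17.0
eef_pos: [511.0, 84.1, 71.5]
ee_rot: [0.001, 0.966, 0.258, 0.001]
force: [3.6, -7.4, -2.0]
grip_width: 0.15
grip_force: 66.8
```

```bash
python3 st.py
```

```text
mov 0.192 time 17.6 pos [511.   84.1  71.5] ratchet est 2.745 tau [-1.276 -0.355  0.019] [0.033 0.034 0.027] F [ 4.2 -7.  -2.1] w 0.15158549273238708 q6 0.9851926498822734
```

drive_tool:
  commands: "0 0 0 0 0 -0.05 0;0 0 0 0 0 -0.05 0"

```text
time_s: 17.77
eef_pos: [511.0, 84.0, 71.5]
ee_rot: [0.001, 0.975, 0.22, 0.001]
force: [3.7, -7.2, -3.2]
grip_width: 0.15
grip_force: 66.6
```

```bash
python3 st.py
```

```text
mov 0.092 time 18.3667 pos [511.   84.   71.5] ratchet est 2.824 tau [-1.255 -0.354 -0.057] [0.02  0.031 0.027] F [ 3.3 -7.2 -2.8] w 0.1580161892690295 q6 1.0638809434347183
```

drive_tool:
  commands: "0 0 0 0 0 -0.04 0;0 0 0 0 0 -0.04 0"

```text
time_s: 18.53
eef_pos: [511.0, 84.0, 71.5]
ee_rot: [0.001, 0.982, 0.19, 0.001]
force: [3.9, -6.5, -2.4]
grip_width: 0.149
grip_force: 66.6
```

```bash
python3 st.py
```

```text
mov 0.056 time 19.1333 pos [511.   84.   71.4] ratchet est 2.887 tau [-1.274 -0.35  -0.082] [0.028 0.028 0.03 ] F [ 3.7 -6.7 -2.8] w 0.1524531937157264 q6 1.1267396568449017
```

drive_tool:
  commands: "0 0 0 0 0 -0.06 0;0 0 0 0 0 -0.06 0"

```text
time_s: 19.3
eef_pos: [511.0, 84.0, 71.5]
ee_rot: [0.001, 0.99, 0.143, 0.001]
force: [4.9, -8.0, -2.3]
grip_width: 0.151
grip_force: 66.6
```

```bash
python3 st.py
```

```text
mov 0.113 time 19.9 pos [511.   84.   71.5] ratchet est 2.981 tau [-1.26  -0.303  0.023] [0.041 0.032 0.026] F [ 4.3 -7.4 -1.9] w 0.15360402892393332 q6 1.2208085704253813
```

drive_tool:
  commands: "0 0 0 0 0 -0.05 0;0 0 0 0 0 -0.05 0"

```text
time_s: 20.07
eef_pos: [511.0, 84.0, 71.5]
ee_rot: [0.001, 0.995, 0.104, 0.001]
force: [4.8, -7.2, -3.0]
grip_width: 0.149
grip_force: 66.7
```

```bash
python3 st.py
```

```text
mov 0.176 time 20.6667 pos [511.   84.   71.4] ratchet est 3.059 tau [-1.26  -0.316  0.069] [0.024 0.022 0.027] F [ 4.8 -7.5 -2.6] w 0.15167661773372354 q6 1.2992923047416458
```

drive_tool:
  commands: "0 0 0 0 0 -0.05 0;0 0 0 0 0 -0.05 0"

```text
time_s: 20.83
eef_pos: [511.0, 84.0, 71.5]
ee_rot: [0.001, 0.998, 0.065, 0.001]
force: [3.6, -6.3, -2.5]
grip_width: 0.157
grip_force: 66.7
```

```bash
python3 st.py
```

```text
mov 0.296 time 21.4333 pos [511.   84.   71.5] ratchet est 3.138 tau [-1.27  -0.294  0.103] [0.023 0.029 0.039] F [ 3.9 -6.8 -3.4] w 0.14998409990867823 q6 1.3777572365175565
```

drive_tool:
  commands: "0 0 0 0 0 -0.05 0;0 0 0 0 0 -0.05 0"

```text
time_s: 21.6
eef_pos: [511.0, 84.0, 71.5]
ee_rot: [0.001, 1.0, 0.026, 0.001]
force: [4.1, -7.1, -1.7]
grip_width: 0.154
grip_force: 66.8
```

```bash
python3 st.py
```

```text
mov 0.22 time 22.2 pos [511.   84.   71.4] ratchet est 3.216 tau [-1.258 -0.285  0.083] [0.024 0.042 0.035] F [ 4.7 -6.7 -2.6] w 0.14930389150576737 q6 1.4563135639707534
```

drive_tool:
  commands: "0 0 0 0 0 -0.05 0;0 0 0 0 0 -0.05 0"

```text
time_s: 22.37
eef_pos: [511.0, 84.0, 71.5]
ee_rot: [0.001, 1.0, -0.013, 0.001]
force: [4.2, -7.5, -2.2]
grip_width: 0.154
grip_force: 66.7
```

```bash
python3 st.py
```

```text
Traceback (most recent call last):
  File "st.py", line 4, in <module>
    capture("side");s=sense();t.append(s["wrist_torque"])
    ~~~~~~~^^^^^^^^
ValueError: 200 camera calls are used up
```

```bash
cat > sn.py <<'E'
from h import *
s=sense();A=Rq(s["ee_rot"]);y=np.arctan2(A[1,1],A[0,1])
print(round((0.1279-(y-np.pi/2))%(2*np.pi),3),s["wrist_torque"].round(3),s["force"].round(1),s["time_s"])
E
python3 sn.py
```

```text
3.295 [-1.221 -0.304  0.041] [ 4.3 -8.  -1.9] 22.9167
```

drive_tool:
  commands: "0 0 0 0 0 -0.05 0;0 0 0 0 0 -0.05 0;0 0 0 0 0 0 0"

```text
time_s: 23.17
eef_pos: [511.0, 84.0, 71.5]
ee_rot: [0.001, 0.999, -0.053, 0.001]
force: [4.4, -8.1, -2.6]
grip_width: 0.154
grip_force: 66.7
```

```bash
python3 sn.py
```

```text
3.375 [-1.22  -0.19   0.118] [ 4.4 -8.1 -2.6] 23.1667
```

drive_tool:
  commands: "0 0 0 0 0 -0.06 0;0 0 0 0 0 -0.06 0;0 0 0 0 0 0 0;0 0 0 0 0 0 0"

```text
time_s: 23.5
eef_pos: [511.0, 84.0, 71.5]
ee_rot: [0.001, 0.995, -0.099, 0.001]
force: [4.2, -7.8, -3.2]
grip_width: 0.155
grip_force: 66.7
```

```bash
python3 sn.py
```

```text
3.468 [-1.214 -0.233  0.208] [ 4.2 -7.8 -3.2] 23.5
```

drive_tool:
  commands: "0 0 0 0 0 0 0;0 0 0 0 0 0 0;0 0 0 0 0 0 0"

```text
time_s: 23.75
eef_pos: [511.0, 84.0, 71.5]
ee_rot: [0.001, 0.995, -0.099, 0.001]
force: [4.1, -8.4, -2.7]
grip_width: 0.151
grip_force: 66.7
```

```bash
python3 sn.py
```

```text
3.468 [-1.236 -0.24   0.154] [ 4.1 -8.4 -2.7] 23.75
```

drive_tool:
  commands: "0 0 0 0 0 0 0;0 0 0 0 0 0 0;0 0 0 0 0 0 0"

```text
time_s: 24.0
eef_pos: [511.0, 84.0, 71.5]
ee_rot: [0.001, 0.995, -0.099, 0.001]
force: [4.3, -7.7, -2.0]
grip_width: 0.152
grip_force: 66.7
```

```bash
python3 sn.py
```

```text
3.468 [-1.22  -0.297  0.201] [ 4.3 -7.7 -2. ] 24.0
```

drive_tool:
  commands: "0 0 0 0 0 -0.025 0;0 0 0 0 0 0 0;0 0 0 0 0 0.05 0;0 0 0 0 0 0.05 0;0 0 0 0 0 0.05 0;0 0 0 0 0 0 0;0 0 0 0 0 0 0"

```text
time_s: 24.58
eef_pos: [511.0, 84.0, 71.4]
ee_rot: [0.001, 0.999, -0.05, 0.001]
force: [3.7, -7.0, -3.1]
grip_width: 0.154
grip_force: 66.8
```

```bash
python3 sn.py
```

```text
3.369 [-1.234 -0.283  0.259] [ 3.7 -7.  -3.1] 24.5833
```

drive_tool:
  commands: "0 0 0 0 0 0.03 0;0 0 0 0 0 0 0;0 0 0 0 0 0 0"

```text
time_s: 24.83
eef_pos: [511.0, 84.0, 71.5]
ee_rot: [0.001, 0.999, -0.038, 0.001]
force: [3.3, -7.4, -2.0]
grip_width: 0.153
grip_force: 66.6
```

```bash
python3 sn.py
```

```text
3.346 [-1.199 -0.286  0.04 ] [ 3.3 -7.4 -2. ] 24.8333
```

drive_tool:
  commands: "0 0 0 0 0 0.015 0;0 0 0 0 0 0 0;0 0 0 0 0 0 0;0 0 0 0 0 0 0"

```text
time_s: 25.17
eef_pos: [511.1, 84.0, 71.5]
ee_rot: [0.001, 0.999, -0.033, 0.001]
force: [4.3, -6.8, -1.8]
grip_width: 0.15
grip_force: 66.6
```

```bash
python3 sn.py
```

```text
3.335 [-1.205 -0.288 -0.099] [ 4.3 -6.8 -1.8] 25.1667
```

drive_tool:
  commands: "0 0 0 0 0 0.0 10;0 0 0 0 0 0 50;0 0 0 0 0 0 50;0 0 0 0 0 0 50;0 0 0 0 0 0 50;0 0 0 0 0 0 50;0 0 0.1 0 0 0 50;0 0 0.2 0 0 0 50;0 0 0.4 0 0 0 50;0 0 0.4 0 0 0 50;0 0 0.4 0 0 0 50;0 0 0 0 0 0 50;0 0 0 0 0 0 50"

```text
time_s: 26.25
eef_pos: [510.8, 85.0, 223.3]
ee_rot: [0.0, 0.999, -0.033, 0.002]
force: [-0.1, 0.8, -1.1]
grip_width: 0.498
grip_force: 0.0
```

```bash
python3 sn.py; python3 -c "
from rig import finish_job;print(finish_job())"
```

```text
3.335 [-0.002 -0.017 -0.001] [-0.1  0.8 -1.1] 26.25
the job is handed in; nothing more can be done
None
```

I handed the job in at 26 s: the tube lies square across the rails and is clamped on the second click after first touch, which I felt at about 2.87 rad. The pawl is caught near 3.35 rad and the knob is let go. I estimate about 12 N of squeeze from the torque readings; I couldn't check the finished clamp by eye because the camera calls had run out, and the hand-in returned no verdict.

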